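# Emboss a specimen tag in the two-stage hand press

### The job

Take the narrow tag carrier by its upright fin, lay it in the press's feed channel and slide it gently, nose first, fully home against the stop, then let go of it. Then push the press's plunger cap straight down, past the soft first stop to the stiffer second stop, hold it there for about half a second and release it so that it springs fully back, leaving the carrier home. Do not force the press (keep every push on it under about 20 N) and leave the other things on the bench alone.

Things in the scene. Friction and masses are not known exactly. Their poses are not given: they have to be found in the camera images.
- press: Grey hand embossing press, fixed to the bench. Origin on the bench under the plunger's vertical axis; x points from the open feed side (robot's side) into the press, z up. Base plate 260 x 110 x 20 mm, x = -190 to +70 mm; its top is the channel floor, z = 20 mm. Head overhangs the channel: x = -22 to +65, y within 25, z = 58 to 120 mm; column behind the stop. Plunger cap above the head.
- head_top (a point): Point on the plunger's axis in the head's flat top, 120 mm above the bench; axes as the press. The plunger's round black rubber-mounted cap (40 mm across, domed 2 mm, itself yields 1 mm per 5 N) is centred above it; unpressed, the cap's top is 34 to 58 mm above this point (154 to 178 mm above the bench), as its height collar is set: not measured, find it by feel.
- channel_mouth (a point): Middle of the feed channel's mouth, on its floor: x = -84, y = 0, z = 20 mm of the press; axes as the press. Two fixed steel rails, 10 mm high, guide the carrier: 60 mm apart inside at the mouth, narrowing to 43 mm at x = -50 mm of the press and straight from there to beyond the stop. In front of the mouth (press x = -190 to -84 mm) the floor is open.
- stop: The channel's end stop, a fixed steel bar across it, 43 mm wide, 7 mm thick, 12 mm high. Origin: middle of the lower edge of its face that the carrier's nose must meet: on the channel floor at x = +15, y = 0, z = 20 mm of the press; axes as the press.
- ram_soft (a joint): First part of the plunger's travel, m, positive down: 0 at rest, 0.012 at the soft first stop. Light spring: about 4 N to start it, about 6 N at 0.012.
- ram_hard (a joint): Second part of the plunger's travel, m, positive down, which follows the first: 0 at rest, 0.006 at the second, solid stop. Stiff spring: begins to yield at about 9 N, about 13 N at 0.006, beyond that the stop is rigid. Both parts spring back when released.
- carrier: The narrow carrier with a flat fin, loose, about 220 g, flat on the bench at the start: aluminium plate 8 mm thick, 40 mm wide, brass tag near its nose. Origin under the fin, on the underside; x points to the nose, z up. Plate x = -25 to +94 mm, then a nose 32 mm wide to x = +110 mm. Fin for gripping at x = 0: 30 mm long (x), 12 mm thick (y), from z = 8 to 48 mm.
- carrier_nose (a point): Middle of the lower edge of the carrier's nose, 110 mm ahead of its origin on the underside; axes as the carrier. Home: it lies at stop.
- wide_carrier: Bystander: a wider carrier, 125 x 58 x 8 mm, with a round knob 24 mm across and 38 mm high at its origin; does not fit the channel; plate from x = -25 to +100 mm.
- specimen_tray: Bystander: grey tray 150 x 110 x 25 mm with a fossil slab; origin under its centre.
- spray_bottle: Bystander: white plastic bottle, 56 mm across, 150 mm tall; origin under its centre.
- dust_brush: Bystander: dusting brush 170 mm long, lying along its x.
- loupe: Bystander: black loupe, 42 mm across, 35 mm tall; origin under its centre.
- tag_box: Bystander: cardboard box of tags, 70 x 50 x 25 mm; origin under its centre.
- rock: Bystander: stone lump, 90 mm across, 42 mm tall; origin under its centre.
Not all that is in view belongs to the job. Leave any brown, green or purple look-alike of the carrier alone.

How it is judged:
By the outcome, as a careful person would: the job done as asked, in the order asked, and still so for the second after the job is handed in, with the robot touching nothing.
It also fails if it takes over 58 s, if anything falls off the work surface, if the arm or the gripper's body presses on something with over 40 N, if the wrist force passes 120 N, or if a joint passes its speed limit or range.

### The arm

A 7-joint arm with a two-finger parallel gripper is mounted at the origin on the work surface. World frame = base frame: x ahead of the robot, y to its left, z up, the work surface at z = 0. Lengths are in m, angles in rad, forces in N, time in s.
With the tool pointing down it reaches from about 0.4 to 0.875 m from the base axis. Payload 19.3 kg.
Tool frame: the origin (TCP) lies midway between the tips of the shut fingers; the grasp point (between the pads) lies 19 mm behind it; z points along the fingers, y is the line along which they close (so a half turn about z gives the same grasp; the last joint's range is limited). The gripper opens to 85 mm and grips with 20 to 120 N. Pads are 22 mm wide; open, the fingers measure 114 mm over their backs; the gripper's body (76 mm by 85 mm) begins 54 mm behind the grasp point. The pads swing forward as they close: fully open they stand 13 mm farther back than shut.
Start: joints at [1.159, 0.521, -0.036, 1.599, 0.021, 1.021, -0.113], TCP at [0.209, -0.589, 0.231] pointing down, gripper open.
Joint ranges: [-2.91, 2.91], [-0.3, 2.13], [-1.5, 1.42], [0.17, 2.43], [-1.26, 4.41], [0.16, 1.93], [-2.52, 2.52]. Speed limits (rad/s): [1.89, 1.89, 2.39, 2.39, 3.01, 3.01, 3.01].

### API

Orientations are given as a rotation vector (axis times angle).
In Python, from station import r gives the robot as it stands.
- The arm moves only by the tool carry_out, never from a script. Its argument "deltas" is a list that holds one entry, the list of rows, each a list of 7 numbers: the finger opening in m, from 0 to 0.0854, then the shift along the world's x, y, z in m, then the turn, a rotation vector about the world's x, y, z in rad. In form: [[[claw, tx, ty, tz, wx, wy, wz], ...]]. A call has 1 to 8 rows; each row is the pose to reach, as a shift and turn from the pose commanded when the call began; what a row does not reach only later rows make up. A row lasts 1/12 s, in which the tool goes at most 41.7 mm and 7.16 degrees, less where a joint would pass 70% of its speed; a pose out of reach is approached as far as the arm can. A call with a gripper value outside its range is refused whole. The fingers move at their own pace and stop on an object; "squeeze" is the grip in N (left out, the last holds). Time passes only in rows, so rows that repeat a pose let the fingers close. It gives the time, the measured TCP pose, the force, the opening and the grip force at its end, in the units of the state.
- r.observe(): the state, without advancing time (a new reading comes with each control period).
- r.camera(name): name is "scene" or "top"; returns a dict with "pixels" (480x640x3 uint8, red, green, blue), "camera_matrix" (3x3 intrinsics, pixels), "camera_from_world" (4x4, takes a point from world to camera coordinates). Camera axes: x right, y down, z forward; pixel columns grow to the right and rows downward; lengths in m; the calibration is good to about 2 mm. A picture is of the moment at which its call begins. There is no depth.
- r.finish_job(): hands the job in; it is judged then, once.
The state is a dict: "clock": time; "qpos": joint angles; "dq": joint speeds; "joint_efforts": joint torques, N m; "tcp_pos": TCP position; "ee_rot": TCP orientation; "force": force on the tool from outside, world axes, zero at the start; "torque": the same for the moment, N m; "width": opening from 0.0 (shut) to 1.0 (fully open); "grasp_force": force on a finger pad.
Only numpy, scipy, OpenCV 4.12 (cv2) and the standard library are available. Lean on these libraries where they do the work, as an engineer would, in place of code of your own. Each camera call takes 0.05 s, during which the arm holds its last target. There are 200 camera calls.

## Working session

There is one attempt and no reset: what is moved stays moved. The work goes in short steps, Python scripts to look and compute and a tool call to move; the robot and the scene stay as the last step left them, time stands still between calls to the robot, and variables do not carry over. Pictures are saved under pics/ and viewed, at most 10 in all, crops included, and the job is handed in when it is done.

Besides the shell and the picture viewer there is one more tool, called after ">>>" in YAML: its name, and indented under it one key for each argument. carry_out: Moves the arm, as the interface text tells. Its arguments: {"type":"object","properties":{"deltas":{"type":"array"},"squeeze":{"type":"number"}},"required":["deltas"]}

```bash
mkdir -p pics; cat > h.py <<'E'
from station import r
import numpy as np, cv2
def snap(n,f):
    c=r.camera(n); cv2.imwrite('pics/'+f,c['pixels'][:,:,::-1]); np.savez('pics/'+f+'.npz',K=c['camera_matrix'],T=c['camera_from_world']); return c
def load(f):
    d=np.load('pics/'+f+'.npz'); return d['K'],d['T']
def ray(f,u,v,z):
    K,T=load(f); R=T[:3,:3]; o=-R.T@T[:3,3]; d=R.T@np.linalg.inv(K)@[u,v,1.]; return o+d*(z-o[2])/d[2]
def proj(f,P):
    K,T=load(f); p=(T[:3,:3]@np.atleast_2d(P).T).T+T[:3,3]; q=(K@p.T).T; return q[:,:2]/q[:,2:]
E
python3 - <<'E'
from h import *
for n in('top','scene'): snap(n,n+'0.png')
s=r.observe(); print(s)
E
```

```text
{'clock': 0.1, 'qpos': array([ 1.15878296,  0.52195536, -0.03629558,  1.59993861,  0.02118818,
        1.02108725, -0.1128049 ]), 'dq': array([-0.00086056, -0.00269236, -0.00199756, -0.00077434, -0.00104996,
       -0.00168891,  0.00086263]), 'joint_efforts': array([ 4.17376257e-03, -9.28476477e+01,  1.98415183e+00, -3.70529938e+01,
        1.82424684e-02,  5.31189668e-03,  3.23221070e-05]), 'tcp_pos': array([ 0.20935365, -0.58858274,  0.23078748]), 'ee_rot': array([-3.09487632e+00, -5.34066333e-01,  3.83794898e-04]), 'force': array([0.40959267, 0.07378882, 0.51396312]), 'torque': array([-0.01247738, -0.00757615, -0.01109528]), 'grasp_force': 0.0, 'width': 0.9974561931785434}
```

View pics/top0.png

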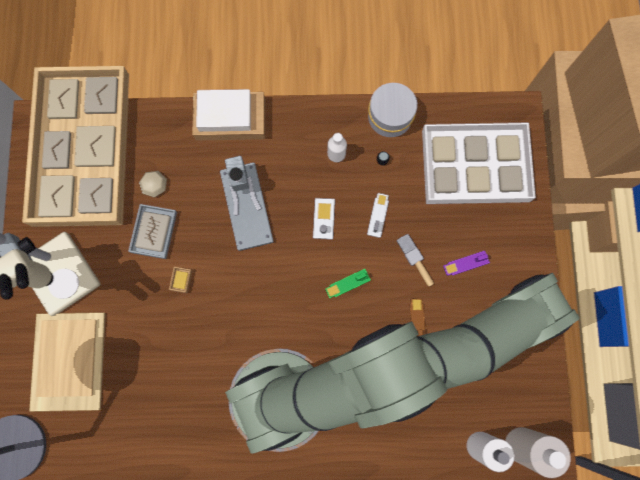

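View pics/scene0.png

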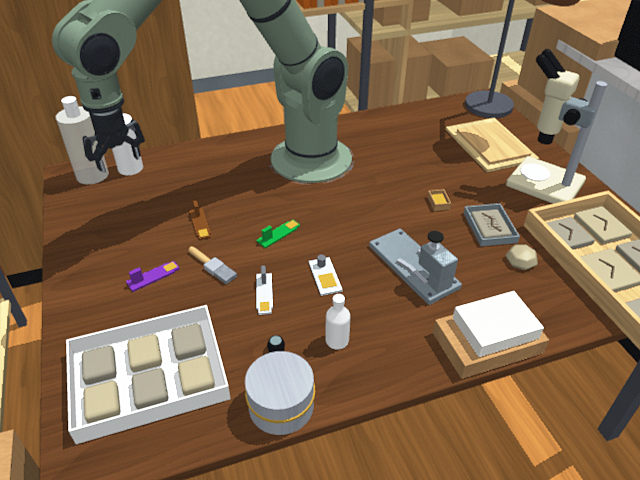

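Top view: the carrier is the narrow white one at about (378,215), nose up. The press is at (247,200), with its mouth toward the robot at (258,240) and its cap at (236,174). I'll enlarge both for precise corners.

```bash
python3 - <<'E'
from h import *
a=cv2.imread('pics/top0.png'); 
c1=cv2.resize(a[150:255,210:285],None,fx=5.4,fy=5.4,interpolation=cv2.INTER_CUBIC)
c2=cv2.resize(a[185:245,355:400],None,fx=8,fy=8,interpolation=cv2.INTER_CUBIC)
o=np.zeros((600,800,3),np.uint8); o[:c1.shape[0],:c1.shape[1]]=c1[:600]; o[:c2.shape[0],420:420+c2.shape[1]]=c2
cv2.imwrite('pics/ct.png',o)
b=cv2.imread('pics/scene0.png')
c1=cv2.resize(b[222:308,362:470],None,fx=5,fy=5,interpolation=cv2.INTER_CUBIC)
c2=cv2.resize(b[258:320,250:282],None,fx=8,fy=8,interpolation=cv2.INTER_CUBIC)
o=np.zeros((500,800,3),np.uint8); o[:c1.shape[0],:c1.shape[1]]=c1; o[:c2.shape[0],542:542+c2.shape[1]]=c2
cv2.imwrite('pics/cs.png',o)
for f in('top0.png','scene0.png'):
    K,T=load(f); print(K.round(1).tolist(),(-T[:3,:3].T@T[:3,3]).round(3))
E
```

```text
[[616.0, 0.0, 318.9], [0.0, 616.0, 239.5], [0.0, 0.0, 1.0]] [ 0.108 -0.128  1.854]
[[578.1, 0.0, 323.1], [0.0, 578.1, 235.1], [0.0, 0.0, 1.0]] [ 1.547 -0.511  1.102]
```

View pics/ct.png

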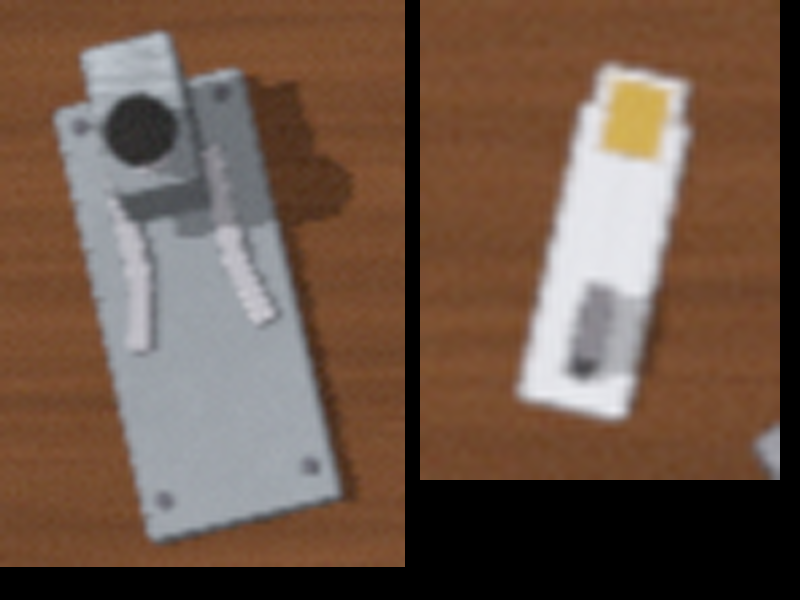

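View pics/cs.png

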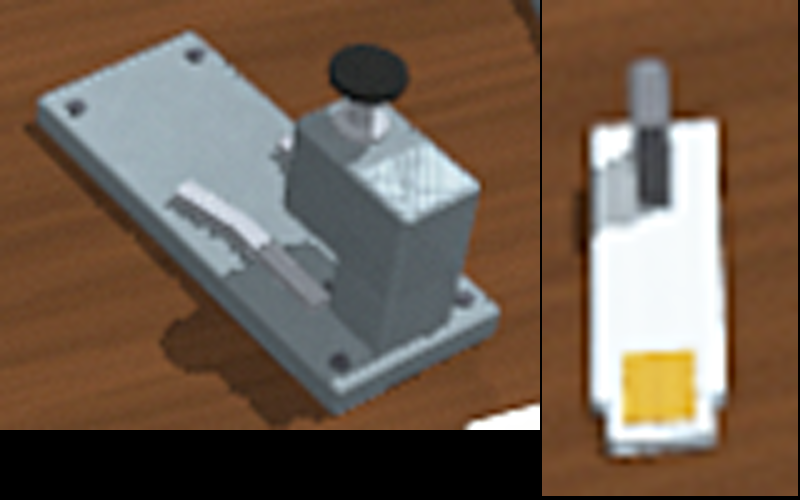

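```bash
cat > fit.py <<'E'
from h import *
from scipy.optimize import least_squares
def fit(obs,x0):
    def P(p,l): 
        c,s=np.cos(p[2]),np.sin(p[2]); l=np.array(l)/1000
        return np.c_[p[0]+c*l[:,0]-s*l[:,1],p[1]+s*l[:,0]+c*l[:,1],l[:,2]]
    f=lambda p:np.concatenate([(proj(n,P(p,[a for a,_ in o]))-np.array([b for _,b in o])).ravel() for n,o in obs.items()])
    s=least_squares(f,x0,loss='soft_l1'); return s.x,f(s.x).reshape(-1,2).round(1).tolist()
E
python3 - <<'E'
from fit import *
t=lambda x,y:((x+.5)/5.4-.5+210,(y+.5)/5.4-.5+150); s=lambda x,y:((x+.5)/5-.5+362,(y+.5)/5-.5+222)
top=[((70,55,20),t(57,113)),((70,-55,20),t(242,70)),((-190,55,20),t(150,535)),((-190,-55,20),t(340,492)),
 ((65,25,120),t(82,50)),((65,-25,120),t(166,32)),((-22,25,120),t(118,196)),((-22,-25,120),t(200,178))]
sc=[((-190,55,20),s(190,32)),((-190,-55,20),s(38,103)),((70,-55,20),s(335,385)),((70,55,20),s(498,312)),
 ((-22,-25,120),s(298,128)),((65,25,120),s(479,187)),((65,-25,120),s(408,222))]
for o in({'top0.png':top},{'scene0.png':sc},{'top0.png':top,'scene0.png':sc}): print('press',*fit(o,[.7,.1,.2]))
t=lambda x,y:((x-419.5)/8-.5+355,(y+.5)/8-.5+185); s=lambda x,y:((x-541.5)/8-.5+250,(y+.5)/8-.5+258)
top=[((-25,20,8),t(517,398)),((-25,-20,8),t(627,417)),((110,16,8),t(602,65)),((110,-16,8),t(692,80)),((94,20,8),t(580,105)),((94,-20,8),t(687,125))]
sc=[((-25,-20,8),s(592,122)),((-25,20,8),s(718,120)),((94,-20,8),s(592,403)),((94,20,8),s(727,400)),((110,-16,8),s(610,440)),((110,16,8),s(718,440))]
for o in({'top0.png':top},{'scene0.png':sc},{'top0.png':top,'scene0.png':sc}): print('carrier',*fit(o,[.6,-.3,0]))
E
```

```text
press [0.64010076 0.10476113 0.2209538 ] [[-0.5, -0.7], [-0.2, -0.8], [0.0, 1.2], [0.3, 0.7], [-0.3, -0.1], [0.7, -0.6], [-0.7, 0.5], [0.8, -0.1]]
press [0.63987119 0.10796692 0.22451595] [[0.2, -0.3], [-0.7, -0.9], [0.5, 2.1], [0.8, -0.2], [-1.5, -1.3], [0.8, 0.0], [-0.5, 0.6]]
press [0.64032301 0.10624507 0.22416973] [[-1.1, -0.7], [-0.8, -0.9], [-0.3, 1.2], [-0.0, 0.5], [-0.8, -0.1], [0.2, -0.7], [-1.2, 0.5], [0.3, -0.2], [-0.3, -0.0], [-1.2, -0.6], [-0.1, 2.4], [0.3, 0.1], [-2.1, -1.1], [0.3, 0.3], [-1.1, 0.9]]
carrier [ 0.50608937 -0.30405138 -0.24005671] [[0.6, -0.2], [-0.4, 0.2], [0.1, 0.1], [-1.0, 0.4], [0.6, -0.3], [-0.1, -0.1]]
carrier [ 0.50618156 -0.29987891 -0.24859313] [[0.4, 1.1], [-0.2, 0.5], [0.6, -0.0], [-0.2, -0.7], [-0.0, 0.1], [-0.5, -0.7]]
carrier [ 0.50623684 -0.30148575 -0.24501501] [[-0.3, -0.3], [-1.2, 0.2], [-0.5, 0.1], [-1.6, 0.4], [-0.1, -0.4], [-0.8, -0.1], [-0.2, 1.3], [-0.8, 0.6], [0.1, 0.2], [-0.7, -0.5], [-0.5, 0.3], [-1.0, -0.5]]
```

>>> carry_out:
  deltas:
    - [[0.0854,0.029,0.028,0,0,0,-0.07],[0.0854,0.058,0.056,0,0,0,-0.14],[0.0854,0.087,0.084,0,0,0,-0.21],[0.0854,0.116,0.112,0,0,0,-0.29],[0.0854,0.145,0.14,0,0,0,-0.36],[0.0854,0.174,0.168,0,0,0,-0.44],[0.0854,0.203,0.196,0,0,0,-0.51],[0.0854,0.232,0.224,0,0,0,-0.586]]
  squeeze: 30

```text
clock: 0.77
tcp_pos: [0.4424, -0.3632, 0.2312]
ee_rot: [-3.117, 0.388, 0.0]
force: [0.5, -1.2, -1.0]
width: 0.999
grasp_force: 0.0
```

>>> carry_out:
  deltas:
    - [[0.0854,0.025,0.024,-0.02,0,0,0.003],[0.0854,0.045,0.044,-0.05,0,0,0.003],[0.0854,0.058,0.056,-0.085,0,0,0.003],[0.0854,0.065,0.063,-0.12,0,0,0.003],[0.0854,0.065,0.063,-0.15,0,0,0.003],[0.0854,0.065,0.063,-0.15,0,0,0.003],[0.0854,0.065,0.063,-0.15,0,0,0.003]]

```text
clock: 1.35
tcp_pos: [0.5056, -0.3017, 0.0806]
ee_rot: [-3.118, 0.378, 0.004]
force: [0.4, -0.1, 0.5]
width: 0.998
grasp_force: 0.0
```

```bash
python3 - <<'E'
from h import *
c=snap('scene','s1.png'); a=c['pixels'][:,:,::-1]; s=r.observe(); print(s['tcp_pos'],s['ee_rot'],s['qpos'].round(2))
cv2.imwrite('pics/s1c.png',cv2.resize(a[190:330,200:340],None,fx=4,fy=4,interpolation=cv2.INTER_CUBIC))
E
```

```text
[ 0.50642705 -0.30246249  0.08225817] [ 3.11837340e+00 -3.79028118e-01 -8.94342364e-05] [ 0.43  0.66  0.01  1.81 -0.01  0.67 -1.37]
```

View pics/s1c.png

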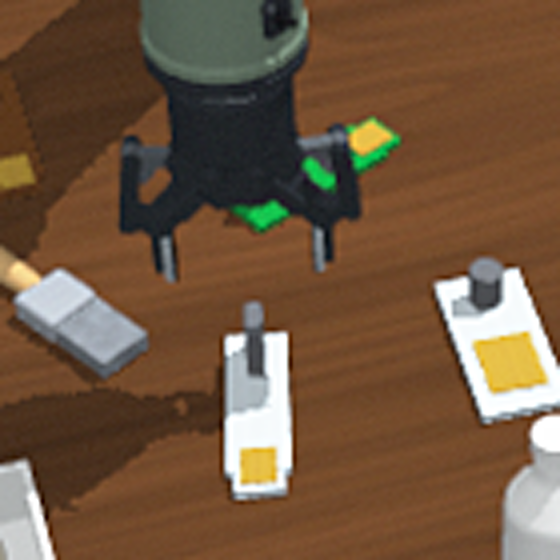

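```bash
python3 - <<'E'
from h import *
print(proj('s1.png',[[.5064,-.3024,.0954],[.5062,-.300,.028]]), (np.array([[245,266],[256,340]])+.5)/4-.5+[200,190])
E
```

```text
[[260.89164433 256.37712537]
 [263.42497276 274.91929418]] [[260.875 256.125]
 [263.625 274.625]]
```

>>> carry_out:
  deltas:
    - [[0.0854,0,0.0025,-0.03,0,0,0.002],[0.0854,0,0.0025,-0.055,0,0,0.002],[0.0854,0,0.0025,-0.066,0,0,0.002],[0.0854,0,0.0025,-0.066,0,0,0.002],[0.0,0,0.0025,-0.066,0,0,0.002],[0.0,0,0.0025,-0.066,0,0,0.002],[0.0,0,0.0025,-0.066,0,0,0.002],[0.0,0,0.0025,-0.066,0,0,0.002]]
  squeeze: 30

```text
clock: 2.07
tcp_pos: [0.5071, -0.2998, 0.0166]
ee_rot: [3.119, -0.375, 0.003]
force: [-0.1, 0.3, -0.2]
width: 0.454
grasp_force: 0.0
```

>>> carry_out:
  deltas:
    - [[0.0,0,0,0,0,0,0],[0.0,0,0,0,0,0,0],[0.0,0,0,0,0,0,0],[0.0,0,0,0,0,0,0],[0.0,0,0,0,0,0,0],[0.0,0,0,0,0,0,0]]
  squeeze: 50

```text
clock: 2.57
tcp_pos: [0.5067, -0.2995, 0.0158]
ee_rot: [3.119, -0.375, 0.001]
force: [-1.3, -0.4, 7.8]
width: 0.131
grasp_force: 48.8
```

>>> carry_out:
  deltas:
    - [[0.0,0,0,0.015,0,0,0],[0.0,0,0,0.04,0,0,0],[0.0,-0.005,0.01,0.07,0,0,0],[0.0,-0.01,0.035,0.1,0,0,0.03],[0.0,-0.018,0.065,0.11,0,0,0.08],[0.0,-0.018,0.1,0.11,0,0,0.13],[0.0,-0.018,0.135,0.11,0,0,0.18],[0.0,-0.018,0.17,0.11,0,0,0.23]]

```text
clock: 3.23
tcp_pos: [0.4881, -0.128, 0.1258]
ee_rot: [3.141, -0.011, 0.001]
force: [0.9, 0.4, -1.9]
width: 0.137
grasp_force: 49.0
```

>>> carry_out:
  deltas:
    - [[0.0,0,0.035,0,0,0,0.05],[0.0,0,0.07,0,0,0,0.1],[0.0,0,0.105,0,0,0,0.15],[0.0,0,0.14,0,0,0,0.19],[0.0,0,0.17,0,0,0,0.22],[0.0,0,0.19,0,0,0,0.233],[0.0,0,0.202,0,0,0,0.233],[0.0,0,0.202,0,0,0,0.233]]

```text
clock: 3.9
tcp_pos: [0.4883, 0.075, 0.1253]
ee_rot: [-3.121, -0.355, -0.0]
force: [-0.2, 0.4, -2.2]
width: 0.131
grasp_force: 49.0
```

>>> carry_out:
  deltas:
    - [[0.0,0,0,-0.02,0,0,0],[0.0,0,0,-0.03,0,0,0],[0.0,0,0,-0.04,0,0,0],[0.0,0,0,-0.04,0,0,0]]

```text
clock: 4.23
tcp_pos: [0.4875, 0.0715, 0.0836]
ee_rot: [3.122, 0.349, -0.005]
force: [-0.7, 0.1, -2.6]
width: 0.134
grasp_force: 48.9
```

```bash
python3 - <<'E'
from h import *
o=np.zeros((600,800,3),np.uint8)
a=snap('top','t2.png')['pixels'][:,:,::-1]; b=snap('scene','s2.png')['pixels'][:,:,::-1]
o[:,:400]=cv2.resize(a[150:270,205:285],(400,600),interpolation=cv2.INTER_CUBIC); o[:,400:]=cv2.resize(b[200:320,360:440],(400,600),interpolation=cv2.INTER_CUBIC)
cv2.imwrite('pics/c2.png',o); s=r.observe(); print(s['tcp_pos'],s['ee_rot'],s['force'],s['qpos'].round(2))
E
```

```text
[0.48832459 0.07204612 0.08513448] [ 3.12188535e+00  3.49277970e-01 -1.47698768e-03] [ 0.05761446  0.22281629 -1.97421132] [-0.18  0.54 -0.11  2.05  0.11  0.55 -1.72]
```

View pics/c2.png

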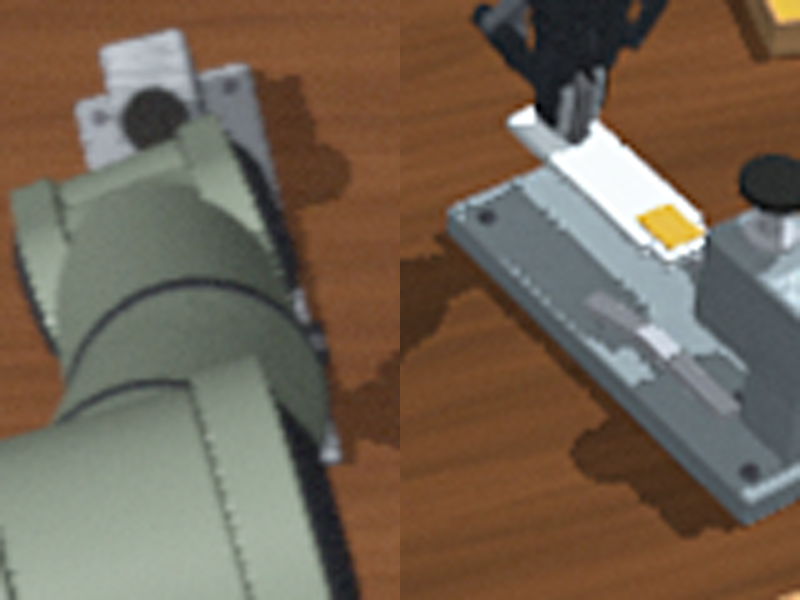

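The carrier is gripped level above the channel, with its nose at (690,245) right of the crop. The top view is blocked by the arm. I'll check its alignment against the press from the scene view.

```bash
python3 - <<'E'
from fit import *
s=lambda x,y:((x-400+.5)/5-.5+360,(y+.5)/5-.5+200)
z=77
o={'s2.png':[((110,-16,z),s(672,257)),((110,16,z),s(707,234)),((-25,-20,z),s(508,121)),((94,-20,z),s(638,245))]}
p,e=fit(o,[.488,.072,.22]); print(p,e)
P=np.array([.6399,.108,.2245]);c,S=np.cos(P[2]),np.sin(P[2]);d=p[:2]-P[:2];print(c*d[0]+S*d[1],-S*d[0]+c*d[1],p[2]-P[2])
d=np.array([.4883,.072])-P[:2];print('tcp',c*d[0]+S*d[1],-S*d[0]+c*d[1])
E
```

```text
[0.48584752 0.06939495 0.22545407] [[-1.2, 0.3], [1.4, 0.5], [-0.7, -0.7], [0.6, -0.3]]
-0.1587808277518246 -0.0033412782547680916 0.0009540696503730628
tcp -0.1558099613604169 -0.0013475685011895763
```

>>> carry_out:
  deltas:
    - [[0.0,-0.0004,0.002,-0.015,0,0,0],[0.0,-0.0004,0.002,-0.03,0,0,0],[0.0,-0.0004,0.002,-0.04,0,0,0],[0.0,-0.0004,0.002,-0.044,0,0,0],[0.0,-0.0004,0.002,-0.046,0,0,0],[0.0,-0.0004,0.002,-0.047,0,0,0],[0.0,-0.0004,0.002,-0.047,0,0,0]]

```text
clock: 4.92
tcp_pos: [0.4883, 0.0746, 0.0387]
ee_rot: [-3.122, -0.35, -0.001]
force: [0.5, 0.2, -1.8]
width: 0.133
grasp_force: 49.0
```

>>> carry_out:
  deltas:
    - [[0.0,0,0,-0.001,0,0,0],[0.0,0,0,-0.001,0,0,0],[0.0,0,0,-0.002,0,0,0],[0.0,0,0,-0.002,0,0,0]]

```text
clock: 5.25
tcp_pos: [0.4881, 0.0747, 0.0364]
ee_rot: [-3.122, -0.351, -0.0]
force: [-0.6, 0.3, -1.4]
width: 0.137
grasp_force: 49.0
```

>>> carry_out:
  deltas:
    - [[0.0,0,0,-0.0005,0,0,0],[0.0,0,0,-0.001,0,0,0],[0.0,0,0,-0.001,0,0,0]]

```text
clock: 5.5
tcp_pos: [0.4881, 0.0747, 0.0357]
ee_rot: [3.122, 0.351, 0.0]
force: [-4.2, -0.3, 12.5]
width: 0.132
grasp_force: 51.1
```

>>> carry_out:
  deltas:
    - [[0.0,0,0,0.0005,0,0,0],[0.0,0.002,0.0004,0.0005,0,0,0],[0.0,0.004,0.0009,0.0005,0,0,0],[0.0,0.006,0.0013,0.0005,0,0,0],[0.0,0.008,0.0018,0.0005,0,0,0],[0.0,0.008,0.0018,0.0005,0,0,0]]
  squeeze: 25

```text
clock: 6.0
tcp_pos: [0.4966, 0.0766, 0.0358]
ee_rot: [-3.122, -0.351, -0.001]
force: [1.2, -0.4, 1.4]
width: 0.135
grasp_force: 49.4
```

>>> carry_out:
  deltas:
    - [[0.0,0.002,0.0004,0,0,0,0],[0.0,0.004,0.0009,0,0,0,0],[0.0,0.006,0.0013,0,0,0,0],[0.0,0.008,0.0018,0,0,0,0],[0.0,0.008,0.0018,0,0,0,0]]

```text
clock: 6.42
tcp_pos: [0.5046, 0.0784, 0.0358]
ee_rot: [-3.122, -0.351, -0.001]
force: [1.4, 0.1, -0.3]
width: 0.132
grasp_force: 49.4
```

>>> carry_out:
  deltas:
    - [[0.0,0.0015,0.0003,0,0,0,0],[0.0,0.003,0.0006,0,0,0,0],[0.0,0.0045,0.001,0,0,0,0],[0.0,0.0045,0.001,0,0,0,0]]

```text
clock: 6.75
tcp_pos: [0.5089, 0.0794, 0.0358]
ee_rot: [-3.122, -0.351, -0.001]
force: [-0.3, -0.8, 3.0]
width: 0.133
grasp_force: 49.6
```

>>> carry_out:
  deltas:
    - [[0.0,0.002,0.0004,0,0,0,0],[0.0,0.004,0.0009,0,0,0,0],[0.0,0.006,0.0013,0,0,0,0],[0.0,0.008,0.0018,0,0,0,0],[0.0,0.008,0.0018,0,0,0,0]]

```text
clock: 7.17
tcp_pos: [0.5171, 0.0812, 0.0358]
ee_rot: [-3.122, -0.351, -0.001]
force: [0.9, 0.4, 1.4]
width: 0.134
grasp_force: 49.6
```

>>> carry_out:
  deltas:
    - [[0.0,0.002,0.0004,0,0,0,0],[0.0,0.004,0.0009,0,0,0,0],[0.0,0.006,0.0013,0,0,0,0],[0.0,0.008,0.0018,0,0,0,0],[0.0,0.008,0.0018,0,0,0,0]]

```text
clock: 7.58
tcp_pos: [0.5251, 0.083, 0.0358]
ee_rot: [-3.122, -0.351, -0.001]
force: [1.1, 0.2, 1.6]
width: 0.131
grasp_force: 49.6
```

>>> carry_out:
  deltas:
    - [[0.0,0.002,0.0004,0,0,0,0],[0.0,0.004,0.0009,0,0,0,0],[0.0,0.006,0.0013,0,0,0,0],[0.0,0.008,0.0018,0,0,0,0],[0.0,0.01,0.0022,0,0,0,0],[0.0,0.01,0.0022,0,0,0,0]]

```text
clock: 8.08
tcp_pos: [0.535, 0.0851, 0.0358]
ee_rot: [-3.122, -0.351, -0.001]
force: [-0.7, -0.8, 2.2]
width: 0.133
grasp_force: 49.7
```

>>> carry_out:
  deltas:
    - [[0.0,0.001,0.0002,0,0,0,0],[0.0,0.002,0.0004,0,0,0,0],[0.0,0.003,0.0007,0,0,0,0],[0.0,0.003,0.0007,0,0,0,0]]

```text
clock: 8.42
tcp_pos: [0.5375, 0.0858, 0.0358]
ee_rot: [-3.122, -0.351, 0.0]
force: [-2.0, -0.7, 4.4]
width: 0.13
grasp_force: 49.9
```

>>> carry_out:
  deltas:
    - [[0.0,0.0005,0.0001,0,0,0,0],[0.0,0.001,0.0002,0,0,0,0],[0.0,0.001,0.0002,0,0,0,0]]

```text
clock: 8.67
tcp_pos: [0.5384, 0.0859, 0.0358]
ee_rot: [3.122, 0.351, -0.0]
force: [-2.5, -0.3, 5.3]
width: 0.132
grasp_force: 50.2
```

>>> carry_out:
  deltas:
    - [[0.0,0.0005,0.0001,0,0,0,0],[0.0,0.001,0.0002,0,0,0,0],[0.0,0.001,0.0002,0,0,0,0]]

```text
clock: 8.92
tcp_pos: [0.5394, 0.0861, 0.0358]
ee_rot: [3.122, 0.351, -0.0]
force: [-4.1, -0.3, 5.9]
width: 0.134
grasp_force: 50.2
```

>>> carry_out:
  deltas:
    - [[0.0,0,0,0.0003,0,0,0],[0.0,0.0005,0.0001,0.0004,0,0,0],[0.0,0.001,0.0002,0.0004,0,0,0],[0.0,0.0015,0.0003,0.0004,0,0,0],[0.0,0.0015,0.0003,0.0004,0,0,0]]

```text
clock: 9.33
tcp_pos: [0.5412, 0.0865, 0.0361]
ee_rot: [-3.122, -0.351, -0.0]
force: [0.1, 0.1, -2.4]
width: 0.134
grasp_force: 49.0
```

>>> carry_out:
  deltas:
    - [[0.0,0.0005,0.0001,0,0,0,0],[0.0,0.001,0.0002,0,0,0,0],[0.0,0.0015,0.0003,0,0,0,0],[0.0,0.0015,0.0003,0,0,0,0]]

```text
clock: 9.67
tcp_pos: [0.5427, 0.0868, 0.0362]
ee_rot: [-3.122, -0.351, -0.0]
force: [0.6, -0.3, -1.3]
width: 0.13
grasp_force: 49.0
```

>>> carry_out:
  deltas:
    - [[0.0,0.0005,0.0001,0,0,0,0],[0.0,0.001,0.0002,0,0,0,0],[0.0,0.0015,0.0003,0,0,0,0],[0.0,0.0015,0.0003,0,0,0,0]]

```text
clock: 10.0
tcp_pos: [0.5442, 0.0871, 0.0362]
ee_rot: [-3.122, -0.351, -0.0]
force: [0.1, -0.1, -1.4]
width: 0.13
grasp_force: 49.0
```

>>> carry_out:
  deltas:
    - [[0.0,0.0005,0.0001,0,0,0,0],[0.0,0.001,0.0002,0,0,0,0],[0.0,0.001,0.0002,0,0,0,0]]

```text
clock: 10.25
tcp_pos: [0.5452, 0.0873, 0.0362]
ee_rot: [-3.122, -0.351, -0.0]
force: [0.1, 0.1, -2.3]
width: 0.13
grasp_force: 49.0
```

>>> carry_out:
  deltas:
    - [[0.0,0.0005,0.0001,0,0,0,0],[0.0,0.001,0.0002,0,0,0,0],[0.0,0.001,0.0002,0,0,0,0]]

```text
clock: 10.5
tcp_pos: [0.5462, 0.0875, 0.0362]
ee_rot: [-3.122, -0.351, -0.0]
force: [-1.2, 0.6, -2.4]
width: 0.138
grasp_force: 49.0
```

>>> carry_out:
  deltas:
    - [[0.0,0.0005,0.0001,0,0,0,0],[0.0,0.001,0.0002,0,0,0,0],[0.0,0.001,0.0002,0,0,0,0]]

```text
clock: 10.75
tcp_pos: [0.5472, 0.0877, 0.0362]
ee_rot: [-3.122, -0.351, -0.0]
force: [-0.5, 0.6, -1.9]
width: 0.132
grasp_force: 48.9
```

>>> carry_out:
  deltas:
    - [[0.0,0.0003,0.0001,0,0,0,0],[0.0,0.0006,0.0001,0,0,0,0],[0.0,0.0006,0.0001,0,0,0,0]]

```text
clock: 11.0
tcp_pos: [0.5477, 0.0878, 0.0362]
ee_rot: [-3.122, -0.351, -0.0]
force: [-0.8, 0.2, -2.4]
width: 0.132
grasp_force: 48.9
```

>>> carry_out:
  deltas:
    - [[0.0,0.0003,0.0001,0,0,0,0],[0.0,0.0006,0.0001,0,0,0,0],[0.0,0.0006,0.0001,0,0,0,0]]

```text
clock: 11.25
tcp_pos: [0.548, 0.0878, 0.0361]
ee_rot: [3.122, 0.351, -0.001]
force: [-2.5, -0.1, -0.3]
width: 0.133
grasp_force: 49.1
```

>>> carry_out:
  deltas:
    - [[0.0,0.0003,0.0001,0,0,0,0],[0.0,0.0003,0.0001,0,0,0,0],[0.0,0.0003,0.0001,0,0,0,0]]

```text
clock: 11.5
tcp_pos: [0.548, 0.0877, 0.0361]
ee_rot: [3.122, 0.351, -0.002]
force: [-4.8, -0.0, 1.0]
width: 0.131
grasp_force: 49.3
```

>>> carry_out:
  deltas:
    - [[0.0,0.0002,0,0,0,0,0],[0.0,0.0002,0,0,0,0,0],[0.0,0.0002,0,0,0,0,0]]

```text
clock: 11.75
tcp_pos: [0.548, 0.0878, 0.036]
ee_rot: [3.122, 0.351, -0.002]
force: [-6.0, -0.6, 1.9]
width: 0.135
grasp_force: 49.5
```

>>> carry_out:
  deltas:
    - [[0.0,0,0,-0.0003,0,0,0],[0.0,0,0,-0.0003,0,0,0],[0.06,0,0,-0.0003,0,0,0],[0.06,0,0,-0.0003,0,0,0],[0.06,0,0,-0.0003,0,0,0],[0.06,0,0,-0.0003,0,0,0],[0.06,0,0,-0.0003,0,0,0]]

```text
clock: 12.33
tcp_pos: [0.5489, 0.0879, 0.0359]
ee_rot: [-3.122, -0.351, -0.0]
force: [0.3, -0.3, 0.0]
width: 0.701
grasp_force: 0.0
```

>>> carry_out:
  deltas:
    - [[0.06,0,0,0.01,0,0,0],[0.06,0,0,0.03,0,0,0],[0.06,-0.01,-0.002,0.06,0,0,0],[0.06,-0.03,-0.006,0.1,0,0,0],[0.0,-0.04,-0.009,0.14,0,0,0],[0.0,-0.04,-0.009,0.18,0,0,0],[0.0,-0.04,-0.009,0.2,0,0,0],[0.0,-0.04,-0.009,0.2,0,0,0]]

```text
clock: 13.0
tcp_pos: [0.5105, 0.0793, 0.2416]
ee_rot: [-3.121, -0.35, -0.012]
force: [0.6, -0.4, -0.6]
width: 0.134
grasp_force: 0.0
```

```bash
python3 - <<'E'
from h import *
b=snap('scene','s3.png')['pixels'][:,:,::-1]
cv2.imwrite('pics/c3.png',cv2.resize(b[205:315,355:475],(720,660)[:2] if 0 else (654,600),interpolation=cv2.INTER_CUBIC)); s=r.observe(); print(s['tcp_pos'],s['ee_rot'],s['force'],s['qpos'].round(2),s['width'])
E
```

```text
[0.50971427 0.07909622 0.23906401] [-3.1214634  -0.35031433 -0.0080209 ] [ 0.09876036 -0.29770564 -1.4251049 ] [-0.16  0.34 -0.14  1.88  0.06  0.93 -1.67] 0.05023603315107961
```

View pics/c3.png

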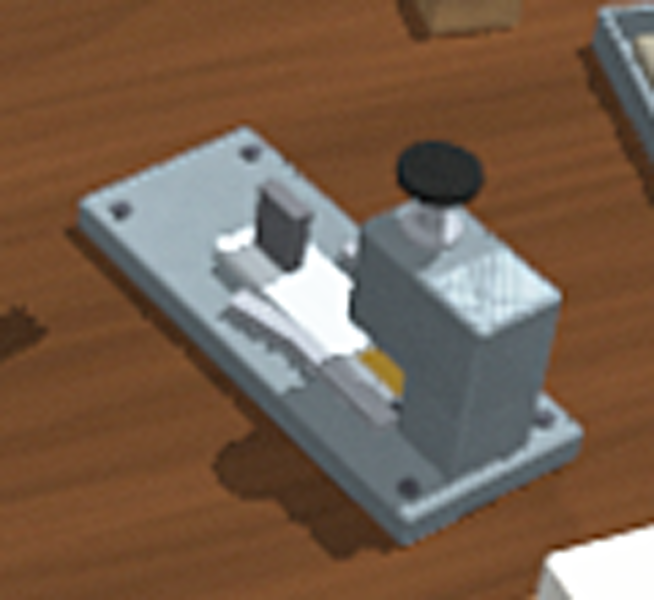

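>>> carry_out:
  deltas:
    - [[0.0,0.03,0.007,0,0,0,0],[0.0,0.06,0.0135,0,0,0,0],[0.0,0.09,0.02,0,0,0,0],[0.0,0.12,0.027,-0.01,0,0,0],[0.0,0.1308,0.0295,-0.03,0,0,0],[0.0,0.1308,0.0295,-0.045,0,0,0],[0.0,0.1308,0.0295,-0.055,0,0,0],[0.0,0.1308,0.0295,-0.055,0,0,0]]

```text
clock: 13.72
tcp_pos: [0.638, 0.1081, 0.1782]
ee_rot: [3.121, 0.351, -0.007]
force: [0.3, 0.1, 0.5]
width: -0.002
grasp_force: 0.0
```

```bash
python3 - <<'E'
from h import *
z=np.arange(.15,.181,.005); print(np.c_[z,proj('s3.png',np.c_[0*z+.6405,0*z+.1085,z])].round(3), (440.5)/5.45-.5+355,(170.5)/5.4545-.5+205)
s=r.observe(); print(s['tcp_pos'],s['ee_rot'],s['force'],s['width'])
E
```

```text
[[1.50000e-01 4.34997e+02 2.38564e+02]
 [1.55000e-01 4.35274e+02 2.37054e+02]
 [1.60000e-01 4.35552e+02 2.35537e+02]
 [1.65000e-01 4.35831e+02 2.34012e+02]
 [1.70000e-01 4.36112e+02 2.32481e+02]
 [1.75000e-01 4.36394e+02 2.30942e+02]
 [1.80000e-01 4.36678e+02 2.29397e+02]] 435.3256880733945 235.7585938216152
[0.63801314 0.10812378 0.17821348] [ 3.12145372  0.3509728  -0.00691349] [0.27683897 0.09655555 0.53984597] -0.0017236331250315097
```

>>> carry_out:
  deltas:
    - [[0.0,0,0,-0.002,0,0,0],[0.0,0,0,-0.004,0,0,0],[0.0,0,0,-0.006,0,0,0],[0.0,0,0,-0.008,0,0,0],[0.0,0,0,-0.008,0,0,0]]

```text
clock: 14.13
tcp_pos: [0.6395, 0.1084, 0.1731]
ee_rot: [-3.122, -0.351, -0.001]
force: [0.2, 0.4, -0.4]
width: 0.0
grasp_force: 0.0
```

>>> carry_out:
  deltas:
    - [[0.0,0.0005,0,-0.001,0,0,0],[0.0,0.0005,0,-0.002,0,0,0],[0.0,0.0005,0,-0.003,0,0,0],[0.0,0.0005,0,-0.004,0,0,0],[0.0,0.0005,0,-0.004,0,0,0]]

```text
clock: 14.55
tcp_pos: [0.6399, 0.1084, 0.1686]
ee_rot: [3.122, 0.351, -0.001]
force: [0.7, 0.9, 0.1]
width: 0.003
grasp_force: 0.0
```

>>> carry_out:
  deltas:
    - [[0.0,0,0,-0.001,0,0,0],[0.0,0,0,-0.002,0,0,0],[0.0,0,0,-0.003,0,0,0],[0.0,0,0,-0.004,0,0,0],[0.0,0,0,-0.004,0,0,0]]

```text
clock: 14.97
tcp_pos: [0.64, 0.1084, 0.1646]
ee_rot: [3.122, 0.351, -0.0]
force: [-1.2, 1.4, -0.3]
width: 0.002
grasp_force: 0.0
```

>>> carry_out:
  deltas:
    - [[0.0,0,0,-0.001,0,0,0],[0.0,0,0,-0.002,0,0,0],[0.0,0,0,-0.003,0,0,0],[0.0,0,0,-0.003,0,0,0]]

```text
clock: 15.3
tcp_pos: [0.64, 0.1084, 0.1616]
ee_rot: [3.122, 0.351, -0.0]
force: [-0.2, 0.3, -0.3]
width: -0.001
grasp_force: 0.0
```

>>> carry_out:
  deltas:
    - [[0.0,0,0,-0.001,0,0,0],[0.0,0,0,-0.002,0,0,0],[0.0,0,0,-0.003,0,0,0],[0.0,0,0,-0.003,0,0,0]]

```text
clock: 15.63
tcp_pos: [0.6401, 0.1085, 0.1589]
ee_rot: [-3.122, -0.351, -0.0]
force: [-0.0, 0.8, 3.7]
width: -0.001
grasp_force: 1.6
```

>>> carry_out:
  deltas:
    - [[0.0,0,0,-0.001,0,0,0],[0.0,0,0,-0.002,0,0,0],[0.0,0,0,-0.0035,0,0,0],[0.0,0,0,-0.005,0,0,0],[0.0,0,0,-0.0065,0,0,0],[0.0,0,0,-0.008,0,0,0],[0.0,0,0,-0.008,0,0,0]]

```text
clock: 16.22
tcp_pos: [0.64, 0.1085, 0.1506]
ee_rot: [-3.122, -0.351, 0.0]
force: [-0.2, 0.1, 5.0]
width: 0.001
grasp_force: 2.4
```

>>> carry_out:
  deltas:
    - [[0.0,0,0,-0.001,0,0,0],[0.0,0,0,-0.002,0,0,0],[0.0,0,0,-0.003,0,0,0],[0.0,0,0,-0.004,0,0,0],[0.0,0,0,-0.004,0,0,0]]

```text
clock: 16.63
tcp_pos: [0.6402, 0.1085, 0.1469]
ee_rot: [-3.122, -0.351, -0.0]
force: [0.1, -0.4, 6.2]
width: 0.0
grasp_force: 3.2
```

>>> carry_out:
  deltas:
    - [[0.0,0,0,-0.001,0,0,0],[0.0,0,0,-0.002,0,0,0],[0.0,0,0,-0.002,0,0,0]]

```text
clock: 16.88
tcp_pos: [0.6402, 0.1085, 0.1451]
ee_rot: [-3.122, -0.351, -0.001]
force: [-1.9, -0.2, 9.5]
width: -0.003
grasp_force: 4.6
```

>>> carry_out:
  deltas:
    - [[0.0,0,0,-0.001,0,0,0],[0.0,0,0,-0.002,0,0,0],[0.0,0,0,-0.003,0,0,0],[0.0,0,0,-0.004,0,0,0],[0.0,0,0,-0.005,0,0,0],[0.0,0,0,-0.005,0,0,0]]

```text
clock: 17.38
tcp_pos: [0.6403, 0.1085, 0.1403]
ee_rot: [-3.122, -0.351, -0.001]
force: [-2.2, -0.4, 12.2]
width: 0.0
grasp_force: 6.0
```

>>> carry_out:
  deltas:
    - [[0.0,0,0,-0.0005,0,0,0],[0.0,0,0,-0.001,0,0,0],[0.0,0,0,-0.001,0,0,0]]

```text
clock: 17.63
tcp_pos: [0.6404, 0.1086, 0.1395]
ee_rot: [-3.122, -0.351, -0.001]
force: [-1.9, 0.4, 12.7]
width: -0.001
grasp_force: 6.3
```

>>> carry_out:
  deltas:
    - [[0.0,0,0,-0.0005,0,0,0],[0.0,0,0,-0.0008,0,0,0],[0.0,0,0,-0.0008,0,0,0]]

```text
clock: 17.88
tcp_pos: [0.6405, 0.1086, 0.1389]
ee_rot: [-3.122, -0.351, -0.002]
force: [-2.6, 0.1, 14.9]
width: -0.002
grasp_force: 7.6
```

>>> carry_out:
  deltas:
    - [[0.0,0,0,-0.0004,0,0,0],[0.0,0,0,-0.0004,0,0,0]]

```text
clock: 18.05
tcp_pos: [0.6405, 0.1086, 0.1386]
ee_rot: [-3.122, -0.351, -0.002]
force: [-2.4, -0.8, 16.1]
width: 0.001
grasp_force: 8.3
```

>>> carry_out:
  deltas:
    - [[0.0,0,0,0,0,0,0],[0.0,0,0,0,0,0,0],[0.0,0,0,0,0,0,0],[0.0,0,0,0.005,0,0,0],[0.0,0,0,0.013,0,0,0],[0.0,0,0,0.025,0,0,0],[0.0,0,0,0.045,0,0,0],[0.0,0,0,0.07,0,0,0]]

```text
clock: 18.72
tcp_pos: [0.6391, 0.1082, 0.2074]
ee_rot: [3.122, 0.351, -0.005]
force: [0.2, 0.0, 0.2]
width: 0.003
grasp_force: 0.0
```

>>> carry_out:
  deltas:
    - [[0.0,0,0,0.035,0,0,0],[0.0,-0.03,-0.007,0.05,0,0,0],[0.0,-0.065,-0.014,0.05,0,0,0],[0.0,-0.1,-0.022,0.05,0,0,0],[0.0,-0.13,-0.03,0.05,0,0,0],[0.0,-0.15,-0.03,0.05,0,0,0],[0.0,-0.15,-0.03,0.05,0,0,0]]

```text
clock: 19.3
tcp_pos: [0.4867, 0.0778, 0.2584]
ee_rot: [3.122, 0.351, -0.001]
force: [0.4, 0.6, 0.4]
width: -0.001
grasp_force: 0.0
```

```bash
python3 - <<'E'
from h import *
b=snap('scene','s4.png')['pixels'][:,:,::-1]; a=cv2.imread('pics/s3.png')
o=np.vstack([cv2.resize(i[205:315,355:475],(480,440),interpolation=cv2.INTER_CUBIC)[:300+140] for i in (b,)])
o=np.hstack([cv2.resize(i[205:315,355:475],(400,367),interpolation=cv2.INTER_CUBIC) for i in (a,b)])
cv2.imwrite('pics/c4.png',o); s=r.observe(); print(s['tcp_pos'],s['force'],s['dq'].round(3))
E
```

```text
[0.48873428 0.07820241 0.25847307] [ 1.16593179 -0.02560761  0.48170565] [ 0.     0.043  0.005 -0.06   0.003  0.     0.004]
```

View pics/c4.png

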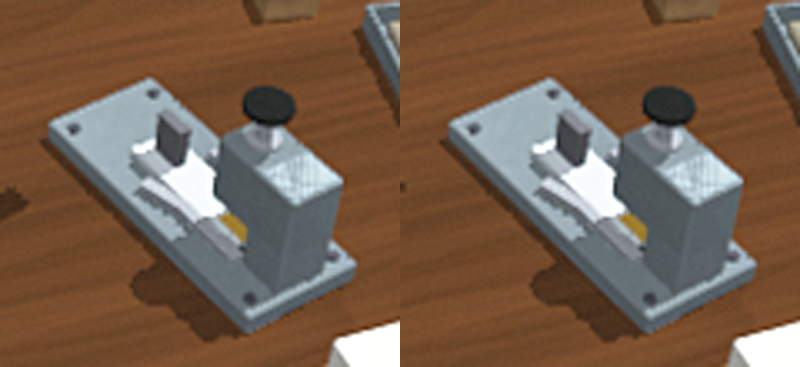

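Before (left) and after (right) match: the cap is back at full height at (268,105)/(668,105), and the carrier hasn't moved, with its fin at (173,137)/(573,137). The robot is clear, so I'm handing in.

```bash
python3 -c "
from station import r
print(r.finish_job())"
```

```text
the job is handed in; nothing more can be done
None
```

The carrier is home against the stop. The plunger was pushed to its second stop at about 16 N, held for about half a second and sprang fully back. The job is handed in at about 19 s on the robot's clock.

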